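# Hang up the basket and draw the battery pack from its charger

## Task

Somebody left the yellow basket standing on top of the battery pack in its charger: hang the basket by its handle on the orange hook of the stand and let go of it. Then squeeze the pack's two red side catches together, lift the pack up out of the charger, and finish holding it there in the gripper, upright and still, its foot at least 5 cm clear above the charger, catches still squeezed; it is not put down or let go. Leave the other things on the table where they are.

Things in the scene. Friction and masses are not known exactly. Their poses are not given: they have to be found in the camera images.
- charger: black fixed charger, 130 (x) x 120 (y) x 50 mm high, two small green lamps on its top near its -x edge; origin: centre of its underside. Its socket opens upward in mid-top; a ledge on each y side of the socket, 13 mm thick, holds the pack's catch teeth. Its top is flat, only the pack stands out of it. It may stand left or right, the hook stand on the other side.
- pack: battery pack, 0.3 to 0.5 kg, z up; origin: centre of the stem's underside, seated 14 mm above the charger's underside. Black stem 56 (x) x 39 (y) x 36 mm in the socket, 1.5 to 2 mm play; above it a grey cap 80 (x) x 44 (y) x 46 mm, resting on the charger's top. Red catches on the cap's +y and -y sides. Comes straight up when both are pressed; free of the socket when raised 36 mm.
- pack_grip (a point): midway between the red catch pads, on the pack's centre line, 66 mm above its origin, 30 mm above the charger's top when seated. Pads: 30 mm along x, 22 mm high, 62 mm over their outer faces (48 mm fully pressed). Squeeze them towards each other along the pack's y axis, fingers from above; below this height the fingertips have 30 mm to the charger's top.
- catch_left (a joint): how far the catch on the pack's +y side is pressed in, m: 0 out (locked), 0.007 fully in. Spring: about 2.4 N to start, 6.6 N fully in; its tooth leaves the ledge at about 0.003 to 0.005.
- catch_right (a joint): the same for the catch on the pack's -y side.
- basket: open yellow basket, 70 (x) x 120 (y) x 45 mm high, 0.1 to 0.2 kg, loose; at first it stands on the pack's cap, 96 mm up, covering the catches. Origin: centre of its underside. A fixed steel arch handle joins its two short sides: a straight round bar, 10 mm thick, 100 mm long, along the basket's y axis above its middle; 70 mm free height between rim and bar.
- handle_mid (a point): centre of the handle bar's straight part, 120 mm above the basket's underside; the bar runs 50 mm either way along the basket's y axis.
- stand: fixed hook stand: dark base 110 mm across, post 16 mm thick, 208 mm high; origin: centre of its underside. From the post's top one orange round hook arm, 10 mm thick, runs 130 mm along the stand's -x (roughly towards the robot), sags slightly at its seat and turns up at the end. The bar goes over the tip from the -x side and down onto the arm, across it.
- hook_seat (a point): top of the hook arm at its lowest point, 90 mm out from the post, 205 mm above the table: the bar's underside rests here.
- hook_tip (a point): end of the upturned hook tip on its centre line (5 mm more of round end above), 130 mm out from the post, 220 mm above the table.
- tape_roll: bystander: roll of paper tape, 90 mm across, 25 mm high, lying flat
- ink_jar: bystander: blue ink jar, 54 mm across, 70 mm high
- water_bottle: bystander: clear bottle, 66 mm across, 200 mm high
- glue_can: bystander: green can, 66 mm across, 100 mm high
- mug: bystander: white mug, 80 mm across, 90 mm high
- screwdriver: bystander: screwdriver lying on the table
- squeegee: bystander: wooden print squeegee, 200 mm long, 28 mm high, lying on the table
Not all that is in view belongs to the job. What is shaped like the pack but pink or turquoise is not meant.

How it is judged:
On the way, in this order (a step that is already met when the one before it is completed fails the run):
1. the basket hangs by its handle on the hook, let go and nearly still (contact force between basket and stand above 0.5 N and contact force between basket and the arm below 0.1 N and contact force between basket and the fingers below 0.1 N and contact force between basket and charger below 0.1 N and contact force between basket and pack below 0.1 N and x of handle_mid in the frame of stand between -0.135 and -0.03 m and y of handle_mid in the frame of stand between -0.05 and 0.05 m and height (world z) of handle_mid above 0.195 m and angle between basket's own z axis and vertical below 0.7 rad and linear speed of basket below 0.08 m/s), for 0.3 s.
2. both catches are squeezed in by the fingers while the pack is still in the charger (value of joint each of catch_left, catch_right above 0.0045 m and contact force between pack and the fingers above 5 N and z of pack in the frame of charger below 0.03 m), for 0.05 s.
At the end, for the whole second after the job is handed in: Basket still and untouched, its bar on the hook arm within 50 mm sideways, 30-135 mm from the post. Pack held by both catches (each 4.5 mm or more in, over 5 N), its underside 45 mm or more above the charger, upright within 0.35 rad, still, touching only the fingers (all of step 1 and value of joint each of catch_left, catch_right above 0.0045 m and contact force between pack and the fingers above 5 N and z of pack in the frame of charger above 0.095 m and angle between pack's own z axis and vertical below 0.35 rad and linear speed of pack below 0.03 m/s and contact force between pack and charger below 0.1 N and contact force between pack and stand below 0.1 N); the arm keeps its last pose, push and grip.
It fails at once if a bystander is moved more than 30 mm (distance of any of tape_roll, ink_jar, water_bottle, glue_can, mug, screwdriver, squeegee from where it was at the start of the episode above 0.03 m).
It also fails if it takes over 58 s, if anything falls off the work surface, if the arm or the gripper's body presses on something with over 40 N, if the wrist force passes 120 N, or if a joint passes its speed limit or range.

## Robot

A 6-joint arm with a two-finger parallel gripper is mounted at the origin on the work surface. World frame = base frame: x ahead of the robot, y to its left, z up, the work surface at z = 0. Lengths are in m, angles in rad, forces in N, time in s.
With the tool pointing down it reaches from about 0.25 to 0.775 m from the base axis. Payload 4 kg.
Tool frame: the origin (TCP) lies on the centre line of the jaws, within the pads' length; the fingertips stand 17 mm ahead of it and the grasp point (between the pads) lies 2 mm behind it; z points along the fingers, y is the line along which they close (so a half turn about z gives the same grasp; the last joint's range is limited). The gripper opens to 94 mm and grips with 3 to 60 N. Pads are 16 mm wide; open, the fingers measure 119 mm over their backs; the gripper's body (75 mm by 177 mm) begins 78 mm behind the grasp point.
Start: joints at [1.244, 0.087, 1.371, -0, 1.684, -0.103], TCP at [0.122, 0.536, 0.223] pointing down, gripper open.
Joint ranges: [-3.1, 3.1], [-0.76, 2.03], [0.27, 2.55], [-1.08, 4.22], [0.17, 2.65], [-2.57, 2.57]. Speed limits (rad/s): [2.79, 2.79, 3.14, 3.14, 3.14, 3.14].

## Interface

Orientations are given as [roll, pitch, yaw] about the fixed x, y, z axes, in that order (R = Rz(yaw) Ry(pitch) Rx(roll)).
In Python, from bench import robot gives the robot as it stands.
- The arm moves only by the tool servo_tool, never from a script. Its argument "plan" is a list of rows, each a list of 7 numbers: the shift along the tool's x, y, z normalised to -1 to 1, where 1 is 0.1 m, then the turn, a rotation vector about the tool's x, y, z normalised to -1 to 1, where 1 is pi/2 rad, then the finger opening in mm, from 0 to 94. In form: [[x, y, z, ax, ay, az, gripper], ...]. A call has 1 to 12 rows; each row is the pose to reach, as a shift and turn from the pose commanded when the call began, along the tool's axes at that moment; what a row does not reach only later rows make up. A row lasts 1/12 s, in which the tool goes at most 41.7 mm and 7.16 degrees, less where a joint would pass 70% of its speed; a pose out of reach is approached as far as the arm can. A call with a number of a shift or a turn outside -1 to 1 is refused whole. A call with a gripper value outside its range is refused whole. The fingers move at their own pace and stop on an object; the grip force is fixed at half the most. Time passes only in rows, so rows that repeat a pose let the fingers close. It gives the time, the measured TCP pose, the force, the opening and the grip force at its end, in the units of the state.
- robot.get_obs(): the state, without advancing time (a new reading comes with each control period).
- robot.snapshot(name): name is "scene" or "side" or "wrist"; returns the picture (384x512x3 uint8, red, green, blue); there is no depth.
- robot.camera_params(name): a dict with "camera_matrix" (3x3 intrinsics, pixels), "rvec" (rotation vector, rad) and "tvec" (3), from world to camera coordinates, as OpenCV has them; the wrist camera has in their place "tool_from_camera" (4x4, takes a point from camera to tool coordinates, whose origin is the TCP and whose axes are the flange's). Camera axes: x right, y down, z forward; pixel columns grow to the right and rows downward; lengths in m; the calibration is good to about 2 mm. A picture is of the moment at which its call begins: read the wrist's pose just before it. camera_params takes no time and is no camera call.
- robot.close_job(): hands the job in; it is judged then, once.
Trained networks look in the newest picture that a camera, given by its name, has taken for a name from the list of things; names that differ only in an ending like _2 or _b are one class to them, and where a whole thing is asked for, a point or a joint stands for the part that bears it (a point fixed in the world has none). Each returns a list of dicts, best first, with "conf" (0 to 1); they miss things now and then, are a little off and sometimes report something else, mostly with a low value. They report only what shows in the picture. A call takes as long as a camera call. They do not tell look-alikes from the thing itself.
- robot.find_in(thing, camera): "extent" ([centre column, centre row, width, height] in pixels, round what is visible of it).
The state is a dict: "time": time; "joint_positions": joint angles; "qvel": joint speeds; "joint_torque": joint torques, N m; "tool_pos": TCP position; "ee_rot": TCP orientation; "wrist_force": force on the tool from outside, world axes, zero at the start; "wrist_torque": the same for the moment, N m; "width": finger opening in m; "finger_force": force on a finger pad.
Only numpy, scipy, OpenCV 4.12 (cv2) and the standard library are available. Lean on these libraries where they do the work, as an engineer would, in place of code of your own. Each camera call takes 0.05 s, during which the arm holds its last target. There are 200 camera calls.

## Working session

There is one attempt and no reset: what is moved stays moved. The work goes in short steps, Python scripts to look and compute and a tool call to move; the robot and the scene stay as the last step left them, time stands still between calls to the robot, and variables do not carry over. Pictures are saved under pics/ and viewed, at most 10 in all, crops included, and the job is handed in when it is done.

Besides the shell and the picture viewer there is one more tool, called after "Request:" by a JSON object that holds its "fn" and its "kwargs". servo_tool: Moves the arm, as the interface text tells. Scaled input: -1 to 1 covers 0.1 m each way for a shift and pi/2 rad each way for a turn. Its arguments: {"type":"object","properties":{"plan":{"type":"array","items":{"type":"array","items":{"type":"number"}}}},"required":["plan"]}

```bash
mkdir -p pics; cat > h.py <<'E'
import numpy as np, cv2
from bench import robot
from scipy.spatial.transform import Rotation as R
def cam(n):
    p=robot.camera_params(n); K=np.array(p["camera_matrix"])
    if "rvec" in p:
        Rm=cv2.Rodrigues(np.array(p["rvec"],float))[0]; t=np.array(p["tvec"],float).ravel()
    else:
        o=robot.get_obs(); T=np.eye(4); T[:3,:3]=R.from_euler('xyz',o["ee_rot"]).as_matrix(); T[:3,3]=o["tool_pos"]
        W=np.linalg.inv(T@np.array(p["tool_from_camera"])); Rm=W[:3,:3]; t=W[:3,3]
    return K,Rm,t
def proj(n,P):
    K,Rm,t=cam(n); q=(K@(Rm@np.atleast_2d(P).T+t[:,None])).T; return q[:,:2]/q[:,2:]
def ray(n,uv):
    K,Rm,t=cam(n); d=Rm.T@np.linalg.inv(K)@np.array([*uv,1.]); return -Rm.T@t,d
def onz(n,uv,z):
    c,d=ray(n,uv); return c+d*(z-c[2])/d[2]
def tri(obs):
    A=np.zeros((3,3));b=np.zeros(3)
    for n,uv in obs:
        c,d=ray(n,uv); d/=np.linalg.norm(d); M=np.eye(3)-np.outer(d,d); A+=M;b+=M@c
    return np.linalg.solve(A,b)
E
python3 - <<'E'
from h import *
print(robot.get_obs())
a=robot.snapshot("scene");b=robot.snapshot("side")
for n,i in(("scene",a),("side",b)): cv2.imwrite(f"pics/{n}0.png",cv2.resize(i[:,:,::-1],(800,600),interpolation=cv2.INTER_CUBIC))
for n in("scene","side"):
    K,Rm,t=cam(n);print(n,-Rm.T@t,K[0,0])
    for th in("charger","pack","basket","stand"):
        print(th,[(np.round(x["extent"]),round(x["conf"],2)) for x in robot.find_in(th,n)][:3])
E
```

```text
{'time': 0.0, 'joint_positions': array([ 1.24389473e+00,  8.79323778e-02,  1.37221921e+00,  1.88678743e-05,
        1.68359372e+00, -1.03095907e-01]), 'qvel': array([-0.00067748, -0.00075082,  0.00111972,  0.00148941,  0.00046883,
        0.00020217]), 'joint_torque': array([ 2.15190698e-04, -3.40164328e+01, -3.02431297e+01,  7.18736742e-02,
        3.27669620e-02, -1.59049328e-04]), 'tool_pos': array([0.12190253, 0.53580676, 0.22133428]), 'ee_rot': array([-3.13945336e+00, -2.40189237e-04,  2.91778881e+00]), 'wrist_force': array([ 0.58354318,  0.22368568, -0.09070601]), 'wrist_torque': array([ 0.02759673, -0.0146081 , -0.01534456]), 'finger_force': 0.0, 'width': 0.09434269907716822}
scene [ 1.29677996 -0.61689282  0.98932799] 440.06871358571686
charger [(array([321., 219.,  51.,  39.]), 0.74), (array([101., 272.,  66.,  29.]), 0.57)]
pack [(array([358., 176.,  27.,  31.]), 0.8), (array([327., 214.,  14.,  12.]), 0.79), (array([241., 199.,  25.,  26.]), 0.65)]
basket [(array([326., 184.,  47.,  48.]), 0.77)]
stand [(array([203., 254.,  50., 107.]), 0.59), (array([323., 212.,  25.,  15.]), 0.28)]
side [ 0.36325865 -0.62820028  0.92320326] 349.4903662188645
charger [(array([258., 168.,  36.,  29.]), 0.73)]
pack [(array([208., 214.,  22.,  34.]), 0.63), (array([230., 122.,  14.,  31.]), 0.56), (array([262., 158.,  25.,  18.]), 0.41)]
basket [(array([262., 138.,  21.,  53.]), 0.72)]
stand [(array([286., 269.,  71.,  56.]), 0.78)]
```

View pics/scene0.png

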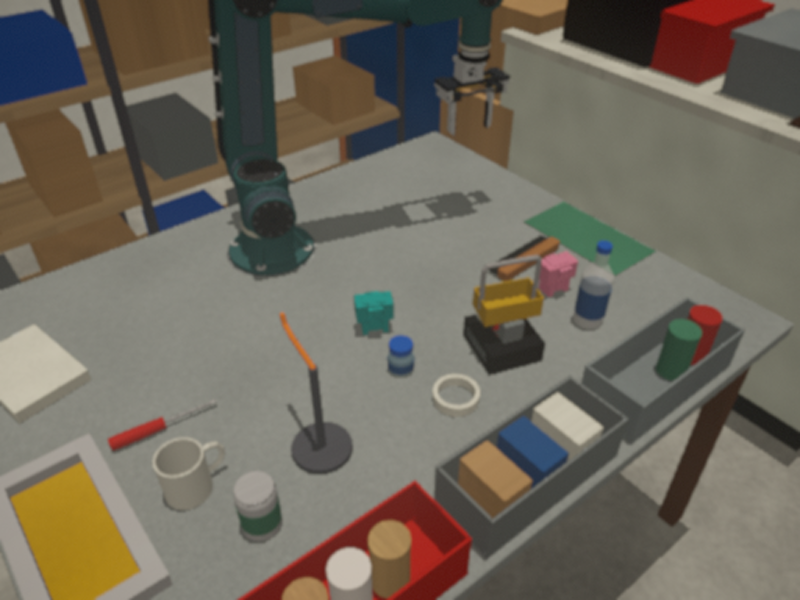

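View pics/side0.png

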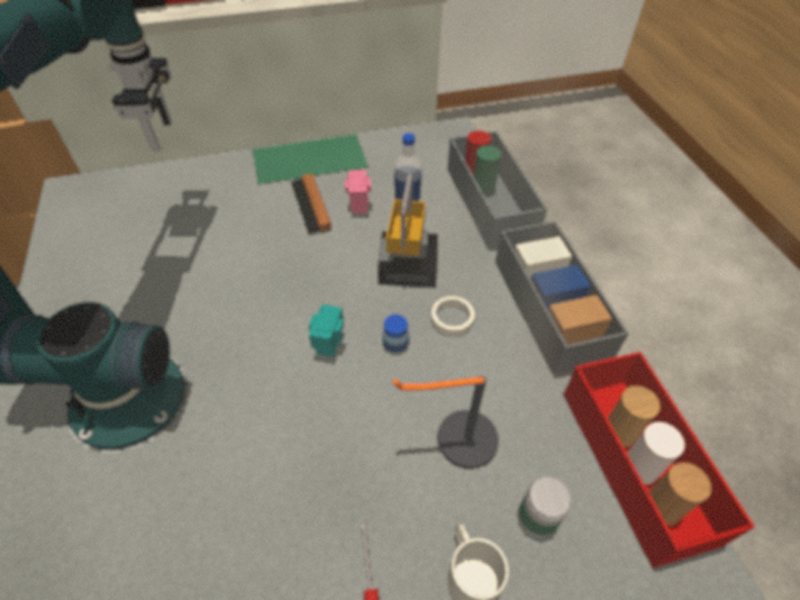

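The scene view shows the basket on the pack, with its bar from about (484,267) to (540,262). The hook tip is at (281,316) and the post top at (314,366). The side view has the tip at (396,383), the post top at (483,379) and the basket at (408,225).

```bash
python3 - <<'E'
from h import *
s=1/1.5625
def T(n,a,b): 
    P=tri([("scene",np.array(a)*s),("side",np.array(b)*s)]); print(n,P.round(3),(proj("scene",P)/s-a).round(1),(proj("side",P)/s-b).round(1))
T("tip",(281,316),(396,383));T("top",(314,366),(483,379))
T("barA",(484,267),(404,211));T("barB",(540,262),(410,175))
print("stand base",onz("scene",np.array((321,448))*s,0.01),onz("side",np.array((469,438))*s,0.01))
# charger top corners side/scene
print("charger", [onz("side",np.array(q)*s,.0).round(3) for q in((379,281),(436,287))])
print([onz("scene",np.array(q)*s,.05).round(3) for q in((464,320),(500,352),(543,340))])
a=cv2.imread("pics/scene0.png")[230:390,260:580];b=cv2.imread("pics/side0.png")[150:310,340:500]
cv2.imwrite("pics/c1.png",np.vstack([cv2.resize(a,(600,300)),np.hstack([cv2.resize(b,(300,300)),cv2.resize(cv2.imread("pics/side0.png")[350:470,370:510],(300,300))])]))
E
```

```text
tip [ 0.47  -0.223  0.217] [[ 0.1 -0.1]] [[0.  0.1]]
top [ 0.601 -0.242  0.209] [[-0.7  0.7]] [[-0.3 -1. ]]
barA [0.582 0.15  0.213] [[-0.3  0.5]] [[-0.1 -0.6]]
barB [0.626 0.26  0.203] [[ 0.7 -1.2]] [[0.3 1.3]]
stand base [ 0.60283515 -0.24702072  0.01      ] [ 0.5994864  -0.24606202  0.01      ]
charger [array([0.532, 0.167, 0.   ]), array([0.651, 0.118, 0.   ])]
[array([0.539, 0.152, 0.05 ]), array([0.653, 0.143, 0.05 ]), array([0.682, 0.235, 0.05 ])]
```

View pics/c1.png

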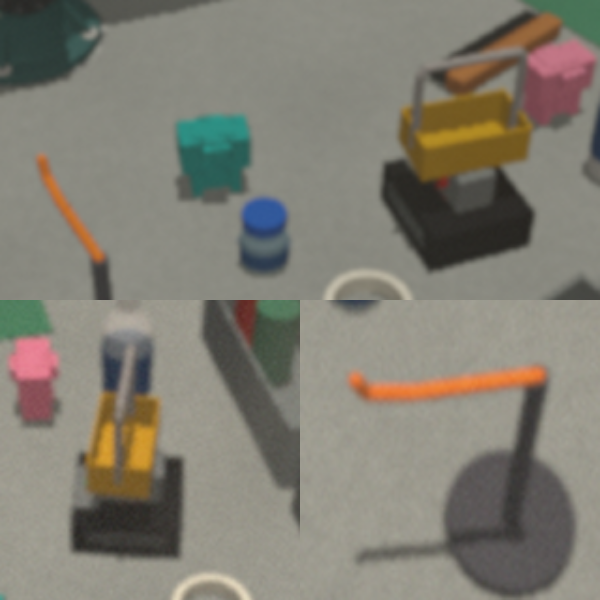

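The crops confirm the basket is on the black charger with its bar towards the pink decoy. The hook is free and points to the robot. The triangulated heights agree with the given ones to within about 1 cm (bar 0.208 against 0.216). Next I write a move planner and go above the basket to refine.

```bash
cat >> h.py <<'E'
def go(target,yaw,w,start=None,per=None):
    """print calls (shift, turn in tool axes, scaled) that lead to target/yaw with the tool pointing down"""
    o=robot.get_obs(); p=np.array(o["tool_pos"]) if start is None else np.array(start[:3]); y=o["ee_rot"][2] if start is None else start[3]
    target=np.array(target,float)
    for k in range(9):
        d=target-p; a=(yaw-y+np.pi)%(2*np.pi)-np.pi
        if np.linalg.norm(d)<.0008 and abs(a)<.004: break
        s=np.array([np.cos(y)*d[0]+np.sin(y)*d[1],np.sin(y)*d[0]-np.cos(y)*d[1],-d[2]])/.1
        f=1/max(1,np.abs(s).max()); s=np.round(s*f,3); t=round(float(np.clip(-a/(np.pi/2),-.5,.5)),3)
        rows=int(np.ceil(max(np.linalg.norm(s)*.1/.0417*1.0,abs(t)*90/7.16)))
        print(s.tolist(),"az",t,"rows>=",rows,"w",w)
        p=p+.1*np.array([np.cos(y)*s[0]+np.sin(y)*s[1],np.sin(y)*s[0]-np.cos(y)*s[1],-s[2]]); y-=t*np.pi/2
    print("end",p.round(4),round(y,3))
E
python3 - <<'E'
from h import *
print(np.array(robot.camera_params("wrist")["tool_from_camera"]).round(3),robot.camera_params("wrist")["camera_matrix"])
go([.58,.2,.36],1.18,94)
E
```

```text
[[ 0.001 -0.962 -0.272  0.079]
 [ 1.     0.     0.001 -0.001]
 [-0.001 -0.272  0.962 -0.162]
 [ 0.     0.     0.     1.   ]] [[329.51416094   0.         256.22009292]
 [  0.         329.51416094 196.9894123 ]
 [  0.           0.           1.        ]]
[-1.0, -0.434, -0.264] az 0.5 rows>= 7 w 94
[-1.0, 0.394, -0.26] az 0.5 rows>= 7 w 94
[-0.434, 1.0, -0.264] az 0.106 rows>= 3 w 94
[-0.248, 1.0, -0.249] az 0.0 rows>= 3 w 94
[-0.248, 1.0, -0.249] az 0.0 rows>= 3 w 94
[-0.088, 0.355, -0.089] az 0.0 rows>= 1 w 94
end [0.58 0.2  0.36] 1.181
```

Request:
{"fn": "servo_tool", "kwargs": {"plan": [[-1.0,-0.43,-0.26,0,0,0.5,94],[-1.0,-0.43,-0.26,0,0,0.5,94],[-1.0,-0.43,-0.26,0,0,0.5,94],[-1.0,-0.43,-0.26,0,0,0.5,94],[-1.0,-0.43,-0.26,0,0,0.5,94],[-1.0,-0.43,-0.26,0,0,0.5,94],[-1.0,-0.43,-0.26,0,0,0.5,94],[-1.0,-0.43,-0.26,0,0,0.5,94]]}}

```text
time: 1.17
tool_pos: [0.2102, 0.4721, 0.2486]
ee_rot: [3.141, -0.0, 2.132]
wrist_force: [0.3, -0.5, 0.1]
width: 0.0941
finger_force: 0.0
```

Request:
{"fn": "servo_tool", "kwargs": {"plan": [[-1.0,0.39,-0.26,0,0,0.5,94],[-1.0,0.39,-0.26,0,0,0.5,94],[-1.0,0.39,-0.26,0,0,0.5,94],[-1.0,0.39,-0.26,0,0,0.5,94],[-1.0,0.39,-0.26,0,0,0.5,94],[-1.0,0.39,-0.26,0,0,0.5,94],[-1.0,0.39,-0.26,0,0,0.5,94],[-1.0,0.39,-0.26,0,0,0.5,94]]}}

```text
time: 1.83
tool_pos: [0.2964, 0.4082, 0.2746]
ee_rot: [3.142, -0.0, 1.348]
wrist_force: [-0.3, 0.5, -0.1]
width: 0.0941
finger_force: 0.0
```

Request:
{"fn": "servo_tool", "kwargs": {"plan": [[-0.43,1.0,-0.26,0,0,0.1,94],[-0.43,1.0,-0.26,0,0,0.1,94],[-0.43,1.0,-0.26,0,0,0.1,94],[-0.43,1.0,-0.26,0,0,0.1,94]]}}

```text
time: 2.17
tool_pos: [0.388, 0.3418, 0.3017]
ee_rot: [3.138, -0.001, 1.186]
wrist_force: [-0.1, 0.5, 0.3]
width: 0.0939
finger_force: 0.0
```

Request:
{"fn": "servo_tool", "kwargs": {"plan": [[-0.25,1.0,-0.25,0,0,0,94],[-0.25,1.0,-0.25,0,0,0,94],[-0.25,1.0,-0.25,0,0,0,94],[-0.25,1.0,-0.25,0,0,0,94]]}}

```text
time: 2.5
tool_pos: [0.4707, 0.2818, 0.3258]
ee_rot: [3.14, -0.0, 1.187]
wrist_force: [0.0, 0.0, -1.3]
width: 0.0938
finger_force: 0.0
```

Request:
{"fn": "servo_tool", "kwargs": {"plan": [[-0.25,1.0,-0.25,0,0,0,94],[-0.25,1.0,-0.25,0,0,0,94],[-0.25,1.0,-0.25,0,0,0,94],[-0.25,1.0,-0.25,0,0,0,94],[-0.25,1.0,-0.25,0,0,0,94],[-0.25,1.0,-0.25,0,0,0,94]]}}

```text
time: 3.0
tool_pos: [0.5502, 0.2247, 0.35]
ee_rot: [-3.14, -0.0, 1.192]
wrist_force: [0.0, 0.3, 0.1]
width: 0.0942
finger_force: 0.0
```

```bash
python3 - <<'E'
from h import *
o=robot.get_obs();print(o["time"],o["tool_pos"],o["ee_rot"],o["joint_positions"])
i=robot.snapshot("wrist");cv2.imwrite("pics/w1.png",cv2.resize(i[:,:,::-1],(800,600),interpolation=cv2.INTER_CUBIC))
E
```

```text
3.0 [0.5501935  0.22467963 0.35002811] [-3.13991860e+00 -2.09379687e-05  1.19222698e+00] [2.91718282e-01 2.02696472e-01 9.89325333e-01 1.13752428e-03
 1.95086948e+00 6.70708935e-01]
```

View pics/w1.png

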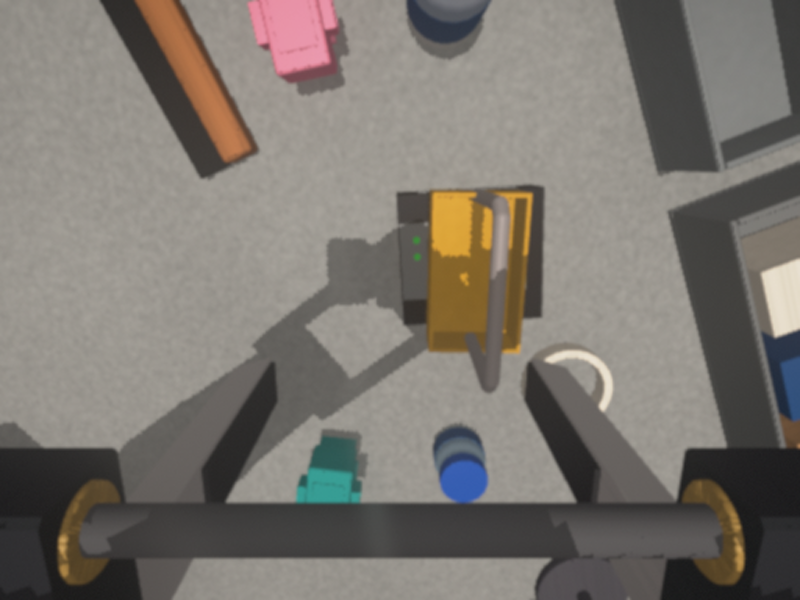

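The wrist view has the bar from about (501,203) to (490,385). The charger top corners are near (398,192), (543,187), (542,316) and (405,323), and the lamps are at (417,248).

```bash
python3 - <<'E'
from h import *
s=1/1.5625
A=onz("wrist",np.array((501,203))*s,.216);B=onz("wrist",np.array((490,385))*s,.216)
print("bar",A,B,(A+B)/2,np.linalg.norm(A-B),"dir",np.arctan2(-(A-B)[0],(A-B)[1]))
C=np.array([onz("wrist",np.array(q)*s,.05) for q in((398,192),(543,187),(542,316),(405,323))])
print(C.round(3),C.mean(0),[np.linalg.norm(C[i]-C[(i+1)%4]).round(3) for i in range(4)])
x=C[1]-C[0]+C[2]-C[3];print("charger yaw",np.arctan2(x[1],x[0]))
# basket rim corners z=.141
D=np.array([onz("wrist",np.array(q)*s,.141) for q in((431,191),(533,191),(521,352),(428,351))]);print(D.round(3),D.mean(0))
E
```

```text
bar [0.6235877  0.25609746 0.216     ] [0.58157599 0.15267741 0.216     ] [0.60258184 0.20438743 0.216     ] 0.11162746307683759 dir -0.3858603067856513
[[0.567 0.275 0.05 ]
 [0.687 0.232 0.05 ]
 [0.651 0.12  0.05 ]
 [0.529 0.161 0.05 ]] [0.60850509 0.19712507 0.05      ] [np.float64(0.127), np.float64(0.118), np.float64(0.128), np.float64(0.121)]
charger yaw -0.3335456905299745
[[0.592 0.272 0.141]
 [0.658 0.245 0.141]
 [0.613 0.133 0.141]
 [0.547 0.16  0.141]] [0.60254741 0.20261452 0.141     ]
```

```bash
python3 - <<'E'
from h import *
go([.611,.224,.30],1.185,94); go([.611,.224,.220],1.185,94,start=[.611,.224,.30,1.185])
E
```

```text
[0.218, 0.57, 0.502] az 0.005 rows>= 2 w 94
end [0.611 0.224 0.3  ] 1.185
[0.0, 0.0, 0.8] az -0.0 rows>= 2 w 94
end [0.611 0.224 0.22 ] 1.185
```

Request:
{"fn": "servo_tool", "kwargs": {"plan": [[0.22,0.57,0.5,0,0,0.005,94],[0.22,0.57,0.5,0,0,0.005,94],[0.22,0.57,0.5,0,0,0.005,94],[0.22,0.57,0.5,0,0,0.005,94],[0.22,0.57,0.5,0,0,0.005,94]]}}

```text
time: 3.47
tool_pos: [0.6112, 0.2238, 0.301]
ee_rot: [-3.141, -0.0, 1.184]
wrist_force: [-0.3, -0.9, 0.8]
width: 0.0938
finger_force: 0.0
```

Request:
{"fn": "servo_tool", "kwargs": {"plan": [[0,0,0.2,0,0,0,94],[0,0,0.4,0,0,0,94],[0,0,0.6,0,0,0,94],[0,0,0.8,0,0,0,94],[0,0,0.8,0,0,0,94],[0,0,0.8,0,0,0,94]]}}

```text
time: 3.97
tool_pos: [0.6113, 0.2233, 0.2221]
ee_rot: [3.141, -0.001, 1.183]
wrist_force: [0.2, 0.6, 0.9]
width: 0.094
finger_force: 0.0
```

```bash
python3 - <<'E'
from h import *
i=robot.snapshot("wrist");cv2.imwrite("pics/w2.png",i[:,:,::-1])
E
```

```text
(no output)
```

View pics/w2.png

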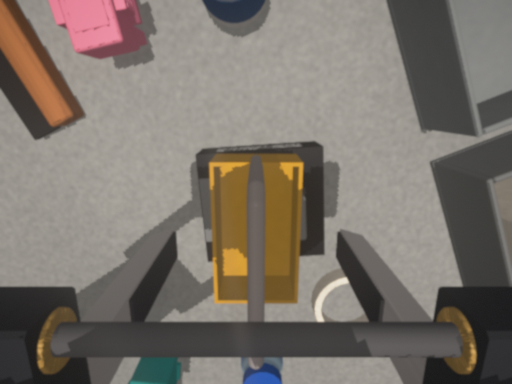

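The bar is centred between the fingers (column 256). I now close and lift.

Request:
{"fn": "servo_tool", "kwargs": {"plan": [[0,0,0,0,0,0,40],[0,0,0,0,0,0,0],[0,0,0,0,0,0,0],[0,0,0,0,0,0,0],[0,0,0,0,0,0,0],[0,0,0,0,0,0,0],[0,0,0,0,0,0,0],[0,0,0,0,0,0,0],[0,0,0,0,0,0,0],[0,0,0,0,0,0,0]]}}

```text
time: 4.85
tool_pos: [0.6124, 0.2226, 0.2204]
ee_rot: [-3.141, -0.0, 1.182]
wrist_force: [-0.1, -0.1, -0.9]
width: 0.0305
finger_force: 0.0
```

Request:
{"fn": "servo_tool", "kwargs": {"plan": [[0,0,-0.1,0,0,0,0],[0,0,-0.25,0,0,0,0],[0,0,-0.4,0,0,0,0],[0,0,-0.6,0,0,0,0],[0,0,-0.8,0,0,0,0],[0,0,-0.8,0,0,0,0],[0,0,-0.8,0,0,0,0]]}}

```text
time: 5.43
tool_pos: [0.613, 0.2228, 0.3027]
ee_rot: [3.138, -0.003, 1.182]
wrist_force: [0.9, -1.1, -0.1]
width: 0.0002
finger_force: 0.0
```

```bash
python3 - <<'E'
from h import *
i=robot.snapshot("wrist");cv2.imwrite("pics/w3.png",i[:,:,::-1])
y=np.pi/2-.145; u=np.array([.145,.989]) # bar dir at the hook
post=np.array([.601,-.244]); m=np.array([-.989,.145])
for d in (.19,.09): print(d,post+m*d+u*.022)
q=post+m*.19+u*.022
go([q[0],q[1],.30],y,0)
E
```

```text
0.19 [ 0.41628  -0.194692]
0.09 [ 0.51518  -0.209192]
[-1.0, -0.051, 0.001] az -0.155 rows>= 3 w 0
[-1.0, -0.303, 0.001] az -0.0 rows>= 3 w 0
[-1.0, -0.303, 0.002] az -0.0 rows>= 3 w 0
[-1.0, -0.303, 0.001] az -0.0 rows>= 3 w 0
[-0.455, -0.138, 0.001] az -0.0 rows>= 2 w 0
end [ 0.4163 -0.1946  0.3   ] 1.426
```

View pics/w3.png

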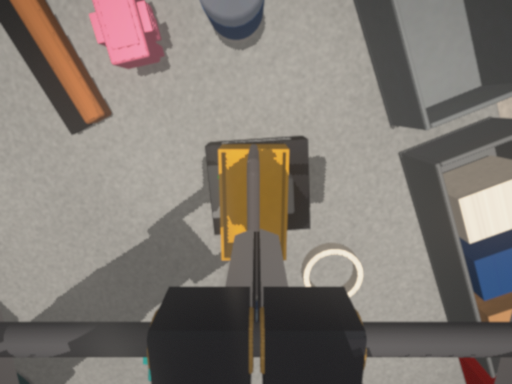

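The fingers close slowly (about 7 cm/s), so I lifted before they had gripped. The basket has not moved, so I reopen partway and go down again.

Request:
{"fn": "servo_tool", "kwargs": {"plan": [[0,0,0,0,0,0,40],[0,0,0,0,0,0,40],[0,0,0,0,0,0,40],[0,0,0,0,0,0,40],[0,0,0,0,0,0,40],[0,0,0,0,0,0,40],[0,0,0,0,0,0,40],[0,0,0,0,0,0,40]]}}

```text
time: 6.15
tool_pos: [0.6124, 0.2226, 0.3005]
ee_rot: [3.142, -0.0, 1.182]
wrist_force: [0.3, 1.1, 0.1]
width: 0.0397
finger_force: 0.0
```

Request:
{"fn": "servo_tool", "kwargs": {"plan": [[-0.01,-0.01,0.2,0,0,0,40],[-0.01,-0.01,0.4,0,0,0,40],[-0.01,-0.01,0.6,0,0,0,40],[-0.01,-0.01,0.8,0,0,0,40],[-0.01,-0.01,0.8,0,0,0,40],[-0.01,-0.01,0.8,0,0,0,0],[-0.01,-0.01,0.8,0,0,0,0],[-0.01,-0.01,0.8,0,0,0,0],[-0.01,-0.01,0.8,0,0,0,0],[-0.01,-0.01,0.8,0,0,0,0],[-0.01,-0.01,0.8,0,0,0,0],[-0.01,-0.01,0.8,0,0,0,0]]}}

```text
time: 7.15
tool_pos: [0.6114, 0.2225, 0.222]
ee_rot: [3.14, -0.002, 1.182]
wrist_force: [-1.2, 0.5, 3.9]
width: 0.0089
finger_force: 30.0
```

Request:
{"fn": "servo_tool", "kwargs": {"plan": [[0,0,0,0,0,0,0],[0,0,0,0,0,0,0],[0,0,0,0,0,0,0]]}}

```text
time: 7.4
tool_pos: [0.6113, 0.2225, 0.222]
ee_rot: [3.14, -0.002, 1.182]
wrist_force: [-0.6, 1.5, 5.3]
width: 0.009
finger_force: 30.0
```

Gripped (9 mm at 30 N). Now I lift and check.

Request:
{"fn": "servo_tool", "kwargs": {"plan": [[0,0,-0.1,0,0,0,0],[0,0,-0.25,0,0,0,0],[0,0,-0.4,0,0,0,0],[0,0,-0.6,0,0,0,0],[0,0,-0.8,0,0,0,0],[0,0,-0.8,0,0,0,0],[0,0,-0.8,0,0,0,0]]}}

```text
time: 7.98
tool_pos: [0.6117, 0.222, 0.3011]
ee_rot: [3.14, -0.001, 1.182]
wrist_force: [0.2, 0.8, -2.0]
width: 0.009
finger_force: 30.0
```

Request:
{"fn": "servo_tool", "kwargs": {"plan": [[-0.3,-0.02,0,0,0,-0.05,0],[-0.6,-0.03,0,0,0,-0.1,0],[-1.0,-0.05,0,0,0,-0.155,0],[-1.0,-0.05,0,0,0,-0.155,0]]}}

```text
time: 8.32
tool_pos: [0.5654, 0.126, 0.2975]
ee_rot: [-3.135, 0.006, 1.422]
wrist_force: [0.9, 0.3, -1.1]
width: 0.0087
finger_force: 30.0
```

```bash
python3 - <<'E'
from h import *
for n in("scene","side"): cv2.imwrite(f"pics/{n}1.png",robot.snapshot(n)[:,:,::-1])
a=cv2.imread("pics/scene1.png")[100:300,180:400];b=cv2.imread("pics/side1.png")[60:310,200:360]
cv2.imwrite("pics/c2.png",np.hstack([cv2.resize(a,(440,400)),cv2.resize(b,(256,400))]))
go([.416,-.195,.30],1.426,0)
E
```

```text
[-1.0, -0.296, -0.005] az -0.002 rows>= 3 w 0
[-1.0, -0.3, -0.005] az -0.0 rows>= 3 w 0
[-1.0, -0.3, -0.005] az -0.0 rows>= 3 w 0
[-0.438, -0.131, -0.002] az -0.0 rows>= 2 w 0
end [ 0.416 -0.195  0.3  ] 1.426
```

View pics/c2.png

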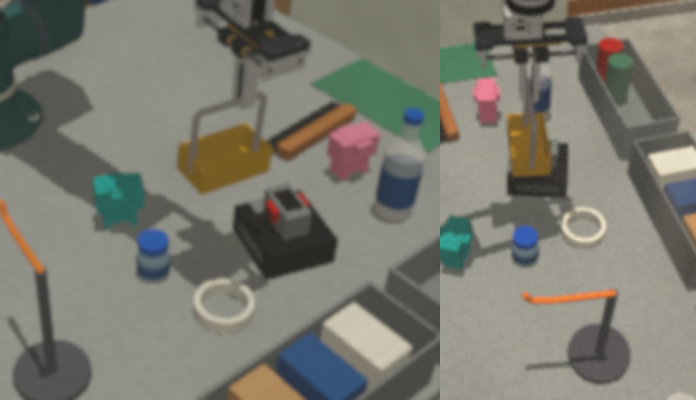

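The basket hangs level in the gripper and the pack is uncovered. I move back in x first, so the basket clears the hook tip, then go across.

```bash
python3 - <<'E'
from h import *
go([.41,.0,.30],1.426,0);go([.406,-.193,.285],1.426,0,[.41,.0,.30,1.426])
E
```

```text
[-1.0, -0.899, -0.011] az -0.002 rows>= 4 w 0
[-0.519, -0.47, -0.006] az -0.0 rows>= 2 w 0
end [4.1e-01 1.0e-04 3.0e-01] 1.426
[-1.0, 0.125, 0.078] az -0.0 rows>= 3 w 0
[-0.916, 0.114, 0.072] az -0.0 rows>= 3 w 0
end [ 0.406 -0.193  0.285] 1.426
```

Request:
{"fn": "servo_tool", "kwargs": {"plan": [[-0.2,-0.18,0,0,0,0,0],[-0.4,-0.36,0,0,0,0,0],[-0.6,-0.54,0,0,0,0,0],[-0.8,-0.72,0,0,0,0,0],[-1.0,-0.9,0,0,0,0,0]]}}

```text
time: 8.83
tool_pos: [0.4644, 0.0458, 0.299]
ee_rot: [-3.139, -0.0, 1.427]
wrist_force: [0.1, -0.3, -2.0]
width: 0.0091
finger_force: 30.0
```

Request:
{"fn": "servo_tool", "kwargs": {"plan": [[-0.2,-0.18,0,0,0,0,0],[-0.4,-0.36,0,0,0,0,0],[-0.52,-0.47,0,0,0,0,0],[-0.52,-0.47,0,0,0,0,0]]}}

```text
time: 9.17
tool_pos: [0.4096, 0.0002, 0.3002]
ee_rot: [-3.141, 0.001, 1.423]
wrist_force: [0.9, -0.1, -2.0]
width: 0.0087
finger_force: 30.0
```

Request:
{"fn": "servo_tool", "kwargs": {"plan": [[-0.25,0.03,0.02,0,0,0,0],[-0.5,0.06,0.04,0,0,0,0],[-0.75,0.09,0.06,0,0,0,0],[-1.0,0.125,0.08,0,0,0,0]]}}

```text
time: 9.5
tool_pos: [0.4099, -0.1, 0.2916]
ee_rot: [-3.141, -0.001, 1.427]
wrist_force: [-0.0, 0.8, -1.5]
width: 0.0087
finger_force: 30.0
```

Request:
{"fn": "servo_tool", "kwargs": {"plan": [[-0.25,0.03,0.02,0,0,0,0],[-0.5,0.06,0.04,0,0,0,0],[-0.75,0.09,0.06,0,0,0,0],[-0.92,0.11,0.07,0,0,0,0],[-0.92,0.11,0.07,0,0,0,0],[-0.92,0.11,0.07,0,0,0,0]]}}

```text
time: 10.0
tool_pos: [0.4073, -0.1922, 0.2842]
ee_rot: [-3.14, -0.002, 1.425]
wrist_force: [-0.6, 1.0, -1.8]
width: 0.0089
finger_force: 30.0
```

```bash
python3 - <<'E'
from h import *
for n in("scene","side"): cv2.imwrite(f"pics/{n}2.png",robot.snapshot(n)[:,:,::-1])
a=cv2.imread("pics/scene2.png")[130:300,120:290];b=cv2.imread("pics/side2.png")[180:310,200:330]
cv2.imwrite("pics/c3.png",np.hstack([cv2.resize(a,(400,400)),cv2.resize(b,(400,400))]))
go([.515,-.209,.257],1.426,0)
E
```

```text
[-0.018, 1.0, 0.256] az 0.001 rows>= 3 w 0
[-0.001, 0.092, 0.024] az -0.0 rows>= 1 w 0
end [ 0.515 -0.209  0.257] 1.425
```

View pics/c3.png

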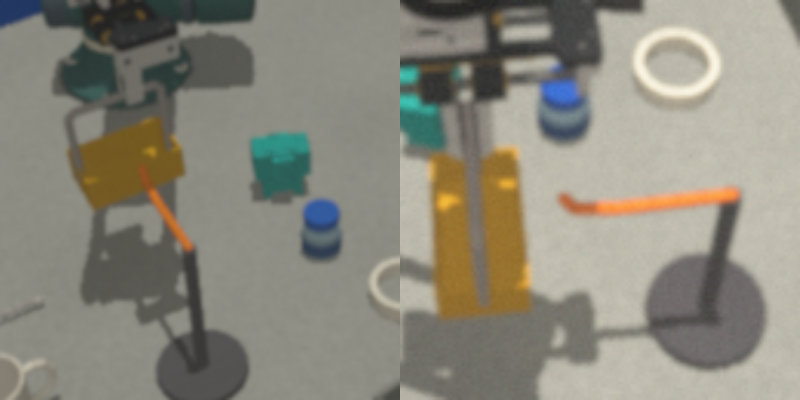

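The basket is in front of the hook tip. Its far bar corner shows at scene crop (70,117) and side crop (483,300), so I check its height and tilt.

```bash
python3 - <<'E'
from h import *
P=tri([("scene",(70/2.353+120,117/2.353+130)),("side",(83/3.077+200,300/3.077+180))]);print(P)
o=robot.get_obs();t=o["tool_pos"];u=np.array([.145,.989,0])
for z in(.272,.278,.284):
  for k in(0,-.072):
    Q=t+k*u;Q[2]=z;print(z,k,(np.array(proj("scene",Q)[0])-[120,130])*2.353,(proj("side",Q)[0]-[200,180])*3.077+[400,0])
E
```

```text
[ 0.39263167 -0.28218416  0.25669912]
0.272 0 [130.8414572   95.11926541] [469.86268268 143.84932338]
0.272 -0.072 [ 71.24997216 114.33316316] [475.42310404 231.6240774 ]
0.278 0 [130.22514351  90.94370226] [469.31233035 139.2032541 ]
0.278 -0.072 [ 70.42298128 110.12135965] [474.87393883 227.2481781 ]
0.284 0 [129.60485715  86.74122412] [468.75533638 134.50111625]
0.284 -0.072 [ 69.59053239 105.88175891] [474.31773138 222.81616431]
```

Request:
{"fn": "servo_tool", "kwargs": {"plan": [[0,0,0.15,0,0,0,0],[0,0,0.29,0,0,0,0],[0,0.15,0.29,0,0,0,0],[0,0.3,0.29,0,0,0,0],[0,0.45,0.29,0,0,0,0],[-0.01,0.6,0.29,0,0,0,0],[-0.01,0.75,0.29,0,0,0,0],[-0.02,0.9,0.29,0,0,0,0],[-0.02,1.0,0.29,0,0,0,0],[-0.02,1.0,0.29,0,0,0,0],[-0.02,1.0,0.29,0,0,0,0]]}}

```text
time: 11.02
tool_pos: [0.5053, -0.208, 0.2562]
ee_rot: [-3.141, -0.001, 1.427]
wrist_force: [-0.4, 1.0, -1.8]
width: 0.0094
finger_force: 30.0
```

Request:
{"fn": "servo_tool", "kwargs": {"plan": [[0,0.09,0,0,0,0,0],[0,0.09,0.1,0,0,0,0],[0,0.09,0.2,0,0,0,0],[0,0.09,0.28,0,0,0,0],[0,0.09,0.32,0,0,0,0],[0,0.09,0.32,0,0,0,0],[0,0.09,0.32,0,0,0,0]]}}

```text
time: 11.6
tool_pos: [0.5136, -0.2102, 0.2239]
ee_rot: [-3.14, -0.0, 1.425]
wrist_force: [0.2, -0.9, -1.4]
width: 0.0089
finger_force: 30.0
```

```bash
python3 - <<'E'
from h import *
for n in("scene","side"): cv2.imwrite(f"pics/{n}3.png",robot.snapshot(n)[:,:,::-1])
a=cv2.imread("pics/scene3.png")[130:300,120:290];b=cv2.imread("pics/side3.png")[180:310,200:330]
cv2.imwrite("pics/c4.png",np.hstack([cv2.resize(a,(400,400)),cv2.resize(b,(400,400))]))
E
```

```text
(no output)
```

View pics/c4.png

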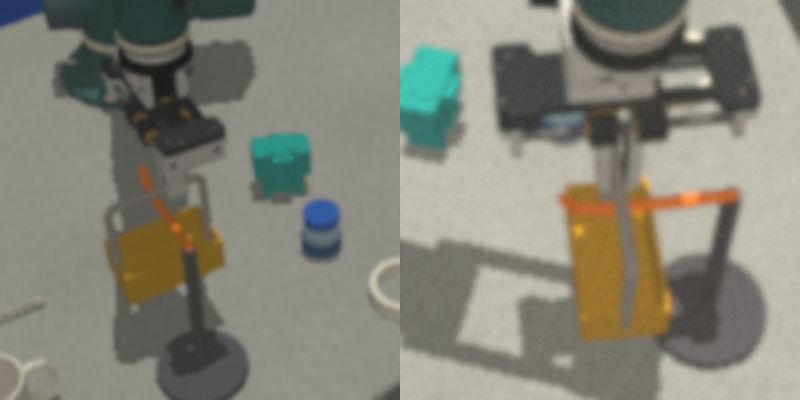

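The arm passes under the bar inside the arch, near the bar's middle. I lower it onto the arm.

Request:
{"fn": "servo_tool", "kwargs": {"plan": [[0,0,0.04,0,0,0,0],[0,0,0.06,0,0,0,0],[0,0,0.06,0,0,0,0],[0,0,0.06,0,0,0,0]]}}

```text
time: 12.03
tool_pos: [0.514, -0.2102, 0.2183]
ee_rot: [-3.141, -0.0, 1.426]
wrist_force: [0.7, -0.5, -1.7]
width: 0.0092
finger_force: 30.0
```

Request:
{"fn": "servo_tool", "kwargs": {"plan": [[0,0,0.03,0,0,0,0],[0,0,0.03,0,0,0,0],[0,0,0.03,0,0,0,0]]}}

```text
time: 12.28
tool_pos: [0.5144, -0.2104, 0.2163]
ee_rot: [3.14, 0.0, 1.426]
wrist_force: [-0.5, 0.0, 0.8]
width: 0.0091
finger_force: 30.0
```

The bar is touching the arm (the force went from -1.7 to +0.8 N). I press 1 mm more and release.

Request:
{"fn": "servo_tool", "kwargs": {"plan": [[0,0,0.01,0,0,0,0],[0,0,0.01,0,0,0,0],[0,0,0.01,0,0,0,14],[0,0,0.01,0,0,0,20],[0,0,0.01,0,0,0,36],[0,0,0.01,0,0,0,36],[0,0,0.01,0,0,0,36],[0,0,0.01,0,0,0,36],[0,0,0.01,0,0,0,36],[0,0,0.01,0,0,0,36]]}}

```text
time: 13.12
tool_pos: [0.5141, -0.2102, 0.2143]
ee_rot: [-3.141, -0.0, 1.426]
wrist_force: [-0.3, 0.5, -0.8]
width: 0.0359
finger_force: 0.0
```

Request:
{"fn": "servo_tool", "kwargs": {"plan": [[0,0,-0.2,0,0,0,36],[0,0,-0.4,0,0,0,36],[0,0,-0.6,0,0,0,36],[0,0,-0.8,0,0,0,60],[0,0,-1.0,0,0,0,94],[0,0,-1.0,0,0,0,94],[0,0,-1.0,0,0,0,94],[0,0,-1.0,0,0,0,94],[0,0,-1.0,0,0,0,94],[0,0,-1.0,0,0,0,94]]}}

```text
time: 13.95
tool_pos: [0.5136, -0.21, 0.3125]
ee_rot: [-3.138, -0.001, 1.425]
wrist_force: [-0.2, -0.3, -0.2]
width: 0.0791
finger_force: 0.0
```

```bash
python3 - <<'E'
from h import *
for n in("scene","side"): cv2.imwrite(f"pics/{n}4.png",robot.snapshot(n)[:,:,::-1])
a=cv2.imread("pics/scene4.png")[130:300,120:290];b=cv2.imread("pics/side4.png")[180:310,200:330]
cv2.imwrite("pics/c5.png",np.hstack([cv2.resize(a,(400,400)),cv2.resize(b,(400,400))]))
# charger top outline from pack-uncovered scene image
y=2.79
go([.56,.215,.32],1.98,94)
E
```

```text
[1.0, -0.037, -0.016] az -0.353 rows>= 5 w 94
[1.0, 0.569, -0.018] az 0.0 rows>= 3 w 94
[1.0, 0.57, -0.019] az 0.0 rows>= 3 w 94
[0.846, 0.481, -0.016] az 0.0 rows>= 3 w 94
end [0.56  0.215 0.32 ] 1.98
```

View pics/c5.png

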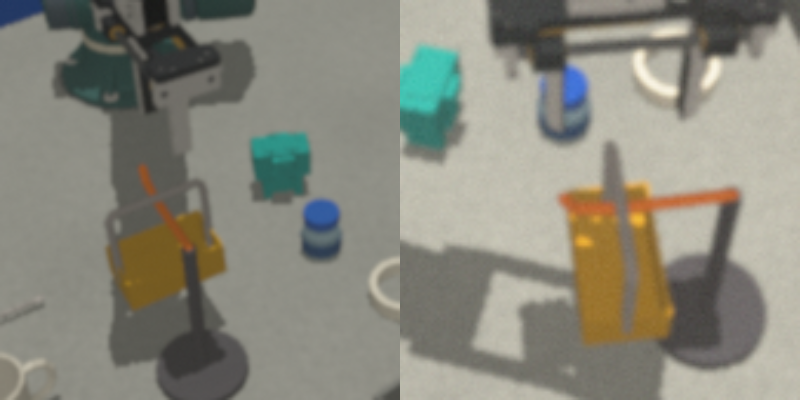

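The basket hangs level on the arm, released. The picture budget is now used up, so the rest goes by colour segmentation. I move above the pack.

```bash
python3 - <<'E'
from h import *
go([.600,.200,.33],2.79,94)
E
```

```text
[1.0, 0.062, -0.04] az -0.5 rows>= 7 w 94
[0.883, 1.0, -0.054] az -0.369 rows>= 5 w 94
[0.145, 1.0, -0.041] az 0.0 rows>= 3 w 94
[0.121, 0.835, -0.034] az 0.0 rows>= 3 w 94
end [0.6  0.2  0.33] 2.791
```

Request:
{"fn": "servo_tool", "kwargs": {"plan": [[1.0,0.06,-0.04,0,0,-0.5,94],[1.0,0.06,-0.04,0,0,-0.5,94],[1.0,0.06,-0.04,0,0,-0.5,94],[1.0,0.06,-0.04,0,0,-0.5,94],[1.0,0.06,-0.04,0,0,-0.5,94],[1.0,0.06,-0.04,0,0,-0.5,94],[1.0,0.06,-0.04,0,0,-0.5,94],[1.0,0.06,-0.04,0,0,-0.5,94]]}}

```text
time: 14.72
tool_pos: [0.5344, -0.112, 0.3179]
ee_rot: [-3.141, -0.001, 2.212]
wrist_force: [0.3, 0.5, -0.1]
width: 0.0937
finger_force: 0.0
```

Request:
{"fn": "servo_tool", "kwargs": {"plan": [[0.88,1.0,-0.05,0,0,-0.37,94],[0.88,1.0,-0.05,0,0,-0.37,94],[0.88,1.0,-0.05,0,0,-0.37,94],[0.88,1.0,-0.05,0,0,-0.37,94],[0.88,1.0,-0.05,0,0,-0.37,94],[0.88,1.0,-0.05,0,0,-0.37,94]]}}

```text
time: 15.22
tool_pos: [0.5622, 0.0193, 0.323]
ee_rot: [-3.141, -0.001, 2.794]
wrist_force: [-0.5, -1.0, -0.1]
width: 0.0937
finger_force: 0.0
```

Request:
{"fn": "servo_tool", "kwargs": {"plan": [[0.145,1.0,-0.04,0,0,0,94],[0.145,1.0,-0.04,0,0,0,94],[0.145,1.0,-0.04,0,0,0,94],[0.145,1.0,-0.04,0,0,0,94]]}}

```text
time: 15.55
tool_pos: [0.583, 0.12, 0.3267]
ee_rot: [3.141, -0.001, 2.793]
wrist_force: [0.5, 1.0, -1.5]
width: 0.0937
finger_force: 0.0
```

Request:
{"fn": "servo_tool", "kwargs": {"plan": [[0.12,0.83,-0.03,0,0,0,94],[0.12,0.83,-0.03,0,0,0,94],[0.12,0.83,-0.03,0,0,0,94],[0.12,0.83,-0.03,0,0,0,94],[0.12,0.83,-0.03,0,0,0,94],[0.12,0.83,-0.03,0,0,0,94],[0.12,0.83,-0.03,0,0,0,94]]}}

```text
time: 16.13
tool_pos: [0.5999, 0.1973, 0.331]
ee_rot: [3.142, 0.001, 2.789]
wrist_force: [1.2, -0.1, -0.1]
width: 0.0939
finger_force: 0.0
```

```bash
python3 - <<'E'
from h import *
o=robot.get_obs();print(o["time"],o["tool_pos"],o["ee_rot"],o["joint_positions"])
i=robot.snapshot("wrist");cv2.imwrite("pics/w5.png",i[:,:,::-1])
r,g,b=[i[:,:,k].astype(int) for k in range(3)]
m=((r>90)&(r>2.2*g)&(r>2.2*b)).astype(np.uint8)
n,l,st,c=cv2.connectedComponentsWithStats(m)
for k in range(1,n):
    if st[k,4]>15: print("red",st[k],c[k].round(1),onz("wrist",c[k],.091).round(4))
m=((g>70)&(g>1.4*r)&(g>1.4*b)).astype(np.uint8)
n,l,st,c=cv2.connectedComponentsWithStats(m)
for k in range(1,n):
    if st[k,4]>2: print("green",st[k],onz("wrist",c[k],.05).round(4))
for th in("pack","charger"): print(th,[(np.round(x["extent"]),round(x["conf"],2)) for x in robot.find_in(th,"wrist")])
P=proj("wrist",[[.6085,.197,.096],[.6085,.197,.05]]);print(P)
E
```

```text
16.1333 [0.59990181 0.19733147 0.33097158] [3.14156111e+00 6.04567681e-04 2.78917685e+00] [ 2.28207969e-01  2.83120323e-01  9.29543515e-01 -3.25871989e-04
  1.92840600e+00 -9.90286710e-01]
red [233 163   8  25 152] [236.7 175.2] [0.5973 0.1718 0.091 ]
red [277 162   6  25 145] [279.5 174.1] [0.6143 0.2222 0.091 ]
red [471 252  41  33 706] [497.6 266. ] [0.835  0.4572 0.091 ]
green [259 131   5   5  21] [0.5626 0.2169 0.05  ]
green [270 131   5   5  21] [0.5676 0.2308 0.05  ]
pack [(array([67., 51., 89., 60.]), 0.73), (array([258., 173.,  52.,  66.]), 0.7), (array([421.,  59.,  86.,  56.]), 0.7)]
charger [(array([258., 166.,  96.,  99.]), 0.61)]
[[258.49488303 177.65611751]
 [258.2409013  170.37466047]]
```

The red pads centre at (0.606, 0.197) with yaw -0.33, which agrees with the charger centre and the lamps. I go down halfway and measure again.

```bash
python3 - <<'E'
from h import *
go([.607,.197,.20],2.81,94)
E
```

```text
[-0.054, 0.012, 1.0] az -0.013 rows>= 3 w 94
[-0.016, 0.003, 0.31] az 0.0 rows>= 1 w 94
end [0.607 0.197 0.2  ] 2.811
```

Request:
{"fn": "servo_tool", "kwargs": {"plan": [[-0.07,0.015,0.3,0,0,-0.013,94],[-0.07,0.015,0.6,0,0,-0.013,94],[-0.07,0.015,0.9,0,0,-0.013,94],[-0.07,0.015,1.0,0,0,-0.013,94]]}}

```text
time: 16.62
tool_pos: [0.605, 0.1971, 0.2248]
ee_rot: [-3.137, -0.007, 2.812]
wrist_force: [-0.5, -0.5, -0.8]
width: 0.0941
finger_force: 0.0
```

Request:
{"fn": "servo_tool", "kwargs": {"plan": [[0,0,0.31,0,0,0,94],[0,0,0.31,0,0,0,94],[0,0,0.31,0,0,0,94],[0,0,0.31,0,0,0,94]]}}

```text
time: 16.95
tool_pos: [0.6077, 0.1982, 0.2018]
ee_rot: [3.14, 0.002, 2.812]
wrist_force: [1.0, 0.5, 0.5]
width: 0.0939
finger_force: 0.0
```

```bash
python3 - <<'E'
from h import *
o=robot.get_obs();print(o["time"],o["tool_pos"],o["ee_rot"])
i=robot.snapshot("wrist");cv2.imwrite("pics/w6.png",i[:,:,::-1])
r,g,b=[i[:,:,k].astype(int) for k in range(3)]
m=((r>80)&(r>2.2*g)&(r>2.2*b)).astype(np.uint8)
n,l,st,c=cv2.connectedComponentsWithStats(m)
F=[]
for k in range(1,n):
    if st[k,4]>15 and abs(c[k][0]-256)<120:
        far=onz("wrist",(c[k][0],st[k,1]+st[k,3]),.091); F.append(far)
        print("red",st[k],c[k].round(1),onz("wrist",c[k],.091).round(4),"far",far.round(4))
print("centre from far edges",np.mean(F,0)-.015*np.array([np.cos(.33),-np.sin(.33),0]))
go([.607,.197,.078],2.81,94)
E
```

```text
16.95 [0.60774991 0.19820759 0.20177908] [3.14002425e+00 2.37035914e-03 2.81233049e+00]
red [219 178  10  38 311] [224.1 196.9] [0.5975 0.172  0.091 ] far [0.6139 0.166  0.091 ]
red [281 178  10  38 353] [285.7 197.2] [0.615  0.2222 0.091 ] far [0.6313 0.2171 0.091 ]
centre from far edges [0.60841147 0.19638916 0.091     ]
[0.005, -0.013, 1.0] az 0.002 rows>= 3 w 94
[0.001, -0.003, 0.246] az -0.0 rows>= 1 w 94
end [0.6071 0.197  0.078 ] 2.809
```

Request:
{"fn": "servo_tool", "kwargs": {"plan": [[0,-0.01,0.2,0,0,0,94],[0,-0.01,0.4,0,0,0,94],[0,-0.01,0.6,0,0,0,94],[0,-0.01,0.8,0,0,0,94],[0,-0.01,1.0,0,0,0,94]]}}

```text
time: 17.42
tool_pos: [0.6084, 0.1976, 0.1019]
ee_rot: [3.139, 0.005, 2.812]
wrist_force: [0.5, 0.4, -0.7]
width: 0.094
finger_force: 0.0
```

Request:
{"fn": "servo_tool", "kwargs": {"plan": [[0,0,0.12,0,0,0,94],[0,0,0.24,0,0,0,94],[0,0,0.24,0,0,0,94],[0,0,0.24,0,0,0,70],[0,0,0.24,0,0,0,66]]}}

```text
time: 17.83
tool_pos: [0.6077, 0.1975, 0.0773]
ee_rot: [3.14, 0.002, 2.813]
wrist_force: [-0.4, 0.2, 0.6]
width: 0.0836
finger_force: 0.0
```

Request:
{"fn": "servo_tool", "kwargs": {"plan": [[0,0,0,0,0,0,55],[0,0,0,0,0,0,40],[0,0,0,0,0,0,40],[0,0,0,0,0,0,40],[0,0,0,0,0,0,40],[0,0,0,0,0,0,40],[0,0,0,0,0,0,40],[0,0,0,0,0,0,40],[0,0,0,0,0,0,40],[0,0,0,0,0,0,40],[0,0,0,0,0,0,40],[0,0,0,0,0,0,40]]}}

```text
time: 18.83
tool_pos: [0.6071, 0.1973, 0.0769]
ee_rot: [3.141, 0.001, 2.813]
wrist_force: [-0.4, -1.1, 4.7]
width: 0.0449
finger_force: 30.0
```

Gripped at 45 mm and 30 N, so the pads are fully in. I lift slowly and watch the force.

Request:
{"fn": "servo_tool", "kwargs": {"plan": [[0,0,-0.02,0,0,0,40],[0,0,-0.05,0,0,0,40],[0,0,-0.08,0,0,0,40],[0,0,-0.1,0,0,0,40],[0,0,-0.1,0,0,0,40]]}}

```text
time: 19.25
tool_pos: [0.6064, 0.1972, 0.0851]
ee_rot: [-3.141, -0.001, 2.813]
wrist_force: [1.2, -0.1, -2.9]
width: 0.045
finger_force: 30.0
```

Request:
{"fn": "servo_tool", "kwargs": {"plan": [[0,0,-0.1,0,0,0,40],[0,0,-0.2,0,0,0,40],[0,0,-0.3,0,0,0,40],[0,0,-0.4,0,0,0,40],[0,0,-0.5,0,0,0,40],[0,0,-0.5,0,0,0,40]]}}

```text
time: 19.75
tool_pos: [0.6084, 0.1977, 0.1397]
ee_rot: [3.138, 0.005, 2.813]
wrist_force: [1.0, -0.2, -3.9]
width: 0.0448
finger_force: 30.0
```

Request:
{"fn": "servo_tool", "kwargs": {"plan": [[0,0,-0.15,0,0,0,40],[0,0,-0.3,0,0,0,40],[0,0,-0.45,0,0,0,40],[0,0,-0.55,0,0,0,40],[0,0,-0.55,0,0,0,40],[0,0,-0.55,0,0,0,40],[0,0,-0.55,0,0,0,40],[0,0,-0.55,0,0,0,40],[0,0,-0.55,0,0,0,40],[0,0,-0.55,0,0,0,40]]}}

```text
time: 20.58
tool_pos: [0.6063, 0.1971, 0.1894]
ee_rot: [-3.141, -0.002, 2.813]
wrist_force: [0.6, 0.2, -4.2]
width: 0.0449
finger_force: 30.0
```

```bash
python3 - <<'E'
from h import *
o=robot.get_obs();print(o["time"],o["tool_pos"],o["ee_rot"],o["wrist_force"],o["width"])
# red pads: expected vs seen, scene+side; wrist too
t=np.array(o["tool_pos"]);u=np.array([.325,.946,0])
for n in("wrist","scene","side"):
    i=robot.snapshot(n);cv2.imwrite(f"pics/{n}9.png",i[:,:,::-1])
    r,g,b=[i[:,:,k].astype(int) for k in range(3)]
    m=((r>80)&(r>2.0*g)&(r>2.0*b)).astype(np.uint8)
    _,l,st,c=cv2.connectedComponentsWithStats(m)
    Q=proj(n,[t+.024*u,t-.024*u,t+[0,0,.018],t-[0,0,.066]]); print(n,Q.round(0).tolist())
    for k in range(1,len(c)):
        if st[k,4]>5 and np.linalg.norm(c[k]-Q[:2].mean(0))<50: print("  red",st[k],c[k].round(1))
    print("  pack",[(np.round(x["extent"]),round(x["conf"],2)) for x in robot.find_in("pack",n)])
    if n!="wrist":print("  basket",[(np.round(x["extent"]),round(x["conf"],2)) for x in robot.find_in("basket",n)], proj(n,[.512,-.231,.21]).round())
E
```

```text
20.5833 [0.60625223 0.19712865 0.18935624] [-3.14070789e+00 -1.64358052e-03  2.81251057e+00] [ 0.58640595  0.18343386 -4.16987054] 0.04490975274563168
wrist [[302.0, 256.0], [213.0, 256.0], [258.0, 273.0], [257.0, 216.0]]
  red [209 242   2  12  20] [209.4 248.3]
  red [302 242   3  13  20] [303.  248.2]
  pack [(array([25., 28., 50., 57.]), 0.82), (array([256., 248.,  95., 151.]), 0.74), (array([472.,  41.,  80.,  74.]), 0.67)]
scene [[333.0, 174.0], [319.0, 177.0], [327.0, 170.0], [324.0, 192.0]]
  red [319 186   3   3   6] [319.8 187. ]
  pack [(array([356., 176.,  22.,  28.]), 0.97), (array([330., 182.,  19.,  36.]), 0.64), (array([241., 200.,  28.,  28.]), 0.58), (array([204., 252.,  46., 107.]), 0.22)]
  basket [(array([189., 234.,  50.,  58.]), 0.67)] [[186. 214.]]
side [[262.0, 124.0], [261.0, 134.0], [262.0, 125.0], [261.0, 145.0]]
  red [258 141   8   3  22] [261.5 141.9]
  pack [(array([207., 211.,  26.,  35.]), 0.97), (array([230., 123.,  17.,  29.]), 0.86), (array([261., 137.,  28.,  25.]), 0.58)]
  basket [(array([285., 270.,  66.,  59.]), 0.74), (array([273., 260.,  34.,  66.]), 0.6)] [[272. 246.]]
```

```bash
python3 -c "
from bench import robot
print(robot.close_job())"
```

```text
the job is handed in; nothing more can be done
None
```

The job is handed in at about 21 s of the 58 s. The basket hangs on the orange hook, let go, and by my estimate the gripper holds the pack upright with both catches squeezed and its foot about 7–8 cm above the charger; the interface gave no pass/fail verdict.

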